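# Set the tube cradle on the packing board and swing its leg out

### The arm

A 6-joint arm with a two-finger parallel gripper is mounted at the origin on the work surface. World frame = base frame: x ahead of the robot, y to its left, z up, the work surface at z = 0. Lengths are in m, angles in rad, forces in N, time in s.
With the tool pointing down it reaches from about 0.25 to 0.775 m from the base axis. Payload 8.9 kg.
Tool frame: the origin (TCP) lies at the very end of the fingers, on their centre line; the grasp point (between the pads) lies ctrl.grip_point_offset behind it (ctrl.grip_point_offset is the distance from the TCP to the grasp point, in m); z points along the fingers, y is the direction in which the jaws open and shut (so a half turn about z gives the same grasp; the last joint's range is limited). The gripper opens to 85 mm and grips with 20 to 120 N. Pads are 22 mm wide; open, the fingers measure 114 mm over their backs; the gripper's body (76 mm by 85 mm) begins 54 mm behind the grasp point. The pads swing forward as they close: fully open they stand 13 mm farther back than shut.
Start: joints at [0.986, 0.291, -0.153, 1.127, 0, 1.431], TCP at [0.226, 0.474, 0.231] pointing down, gripper open.
Joint ranges: [-2.52, 2.52], [-0.91, 1.74], [-1.3, 1.37], [-1.96, 2.02], [-1.52, 1.47], [-3.14, 3.14]. Speed limits (rad/s): [2.22, 2.22, 2.79, 3.14, 3.14, 3.14].

### API

Orientations are given as a unit quaternion [w, x, y, z].
In Python, from plant import ctrl, command_gripper, solver, optics, job, telemetry gives the robot as it stands. The module is installed in compiled form; this text tells all that it offers. Calls block until the motion is done:
- ctrl.move_to(position, orientation): joint-space move of the TCP to a pose.
- ctrl.line_to(position, ori=None, feed=0.15, until_force=None): straight line of the TCP; ori=None keeps the orientation; feed is the mean speed in m/s. With until_force (N) it stops when the force on the tool has changed by that much, and returns True; else False.
- ctrl.set_joints(angles): joint-space move.
- command_gripper(opening): finger opening in m; the grip force is fixed at half the most; returns when the fingers have stopped.
- ctrl.wait(seconds).
- solver.solve_ik(position, orientation): joint angles nearest the present ones, or None.
- optics.camera(name): name is "scene" or "top" or "wrist"; returns the picture (384x512x3 uint8, red, green, blue); there is no depth.
- optics.camera_info(name): a dict with "fx", "fy", "cx", "cy" (pixels), "R" (3x3) and "t" (3): a world point X has camera coordinates R X + t. Camera axes: x right, y down, z forward; pixel columns grow to the right and rows downward; lengths in m; the calibration is good to about 2 mm. A picture is of the moment at which its call begins: read the wrist's pose just before it. camera_info takes no time and is no camera call; for the wrist camera it gives the pose at the moment of the call.
A pose or a line that the arm cannot do raises ctrl.MotionError and nothing moves.
- job.sign_off(): hands the job in, once; it reports no verdict.
Readings, each from a call of its own:
- telemetry.read_clock(): time.
- telemetry.read_q(): joint angles.
- telemetry.read_qd(): joint speeds.
- telemetry.read_effort(): joint torques, N m.
- telemetry.read_eef_pos(): TCP position.
- telemetry.read_ee_rot(): TCP orientation.
- telemetry.read_wrist_force(): force on the tool from outside, world axes, zero at the start.
- telemetry.read_torque(): the same for the moment, N m.
- telemetry.read_grip_width(): finger opening in m.
Only numpy, scipy, OpenCV 4.12 (cv2) and the standard library are available. Lean on these libraries where they do the work, as an engineer would, in place of code of your own. Each camera call takes 0.05 s, during which the arm holds its last target.

### The job

Carry the loaded tube cradle by its carry bar, kept upright, onto the plywood board and set it down gently in the middle, lengthwise along the board, with its leg still folded. Let go, then take the leg by its peg and swing it out until it clicks home at its end stop. Do not push aside the carton or the jar.

Things in the scene. Friction and masses are not known exactly. Their poses are not given: they have to be found in the camera images.
- cradle: Loose dark steel cradle with five black tubes fixed in it lengthwise; 180 mm long (its x), 90 mm wide (its y), 0.9 kg. Origin: centre of the underside; z up. Base top at 8 mm on rubber feet, end plates 32 mm high, tubes up to 61 mm; a central upright at each end, 24 mm wide, holds the carry bar. Folding leg hinged on its -y long side; a lug over the hinge reaches y = -89 mm at 20 mm height
- carry_bar (a point): Middle of the carry bar over the cradle: straight steel bar along the cradle's x, 180 mm long, 12 mm wide (y), 16 mm high; this point is its centre, 117 mm above the underside. Clear space of 48 mm under it to the tubes. Pinch it across y
- leg (a joint): Folding leg of the cradle, in rad: 0 folded along the cradle's -y side, grows counterclockwise seen from above as it swings out level; 1.6 (92 deg) at its end stop, square to the cradle. A spring catch resists from 1.0 to about 1.35 rad (about 1 N at the peg), then pulls the leg home and holds it; let go earlier, it springs part way back
- leg_hinge (a point): The leg's upright hinge axis, on the cradle at x = 70 mm, y = -75 mm, z = 10 mm in the cradle's frame
- leg_peg (a point): On the axis of the upright round black rubber peg at the leg's free end, 130 mm from the hinge axis, 60 mm above the cradle's underside. Peg 18 mm in diameter, its top at 80 mm; it stands on the steel leg bar, 16 mm wide, from 5 to 15 mm above the underside, with a 28 mm disc under the peg. Folded, the peg's axis is 30 mm off the cradle's side
- board: Fixed plywood packing board, 280 mm long (its x), 190 mm wide (its y), 9 mm thick; origin at the centre of its underside (on the table top)
- carton: Bystander: loose closed cardboard carton 120 x 90 x 70 mm high beside the cradle's leg side, about 200 mm from the cradle's centre; origin: centre of its underside
- jar: Bystander: loose jar with a grey cap, 64 mm diameter, 85 mm high, near the cradle's other side; origin: centre of its underside
Things that resemble listed ones, but are neither listed nor needed, are in the scene too. Leave any red look-alike of the cradle alone.

How it is judged:
By the outcome, as a careful person would: the job done as asked, in the order asked, and still so for the second after the job is handed in, with the robot touching nothing.
It also fails if it takes over 61 s, if anything falls off the work surface, if the arm or the gripper's body presses on something with over 40 N, if the wrist force passes 120 N, or if a joint passes its speed limit or range.

## Working session

There is one attempt and no reset: what is moved stays moved. The work goes in short steps, each a Python script; the robot and the scene stay as the last script left them, time stands still between calls to the robot, and variables do not carry over. Pictures are saved under pics/ and viewed, and the job is handed in when it is done.

```bash
mkdir -p pics
cat > h.py <<'E'
import numpy as np, cv2
from plant import ctrl, command_gripper, solver, optics, job, telemetry
def snap(cam,name,crop=None,scale=1):
    im=optics.camera(cam)
    if crop: im=im[crop[1]:crop[3],crop[0]:crop[2]]
    if scale!=1: im=cv2.resize(im,None,fx=scale,fy=scale,interpolation=cv2.INTER_CUBIC)
    cv2.imwrite('pics/'+name,im[...,::-1]); return im
def ray(info,u,v,z):
    R=np.array(info['R']);t=np.array(info['t']);c=-R.T@t
    d=R.T@np.array([(u-info['cx'])/info['fx'],(v-info['cy'])/info['fy'],1])
    return c+d*(z-c[2])/d[2]
def proj(info,X):
    p=np.array(info['R'])@np.array(X)+np.array(info['t']); return info['fx']*p[0]/p[2]+info['cx'],info['fy']*p[1]/p[2]+info['cy']
E
python3 - <<'E'
from h import *
for c in ['scene','top','wrist']:
    snap(c,c+'0.png'); i=optics.camera_info(c); print(c,i['fx'],i['cx'],i['cy'],-np.array(i['R']).T@i['t'],np.array(i['R'])[2])
print(telemetry.read_clock(),ctrl.grip_point_offset,telemetry.read_ee_rot(),telemetry.read_eef_pos())
E
```

```text
scene 488.0318873042485 258.61623531340615 190.40676220093076 [1.31194115 0.03348834 1.05593143] [-0.64426417 -0.11605428 -0.75594648]
top 356.168281895122 261.2379228176804 193.75068810819397 [ 0.29924066 -0.13682312  1.20354074] [ 0.15775478  0.02272406 -0.98721682]
wrist 265.8129965508155 251.5866730349709 193.74627710981105 [0.16359974 0.50381874 0.37321866] [ 0.24767553 -0.12036124 -0.96133761]
0.15 0.0187 [-1.75774338e-04  2.21062278e-01  9.75259570e-01 -4.58546628e-04] [0.22618809 0.47342757 0.23088192]
```

View pics/top0.png

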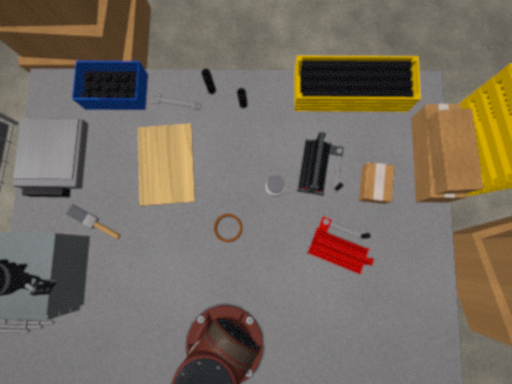

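View pics/scene0.png

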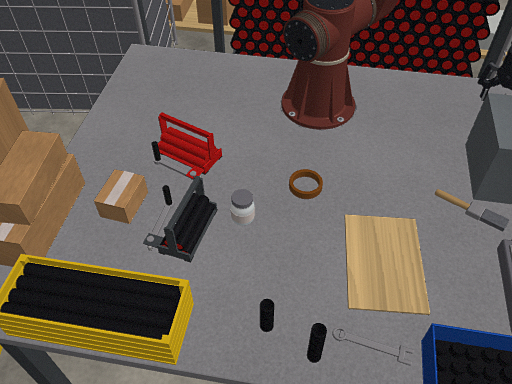

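The cradle (top ≈ (317,165)) has its leg on the right, with the hinge near (336,150) and the peg near (339,186). The board is at about (166,164), the jar at (275,184) and the carton at (377,182). The red look-alike is at (340,245). Next I'll enlarge these areas.

Run:
```python
import cv2
t=cv2.imread('pics/top0.png'); s=cv2.imread('pics/scene0.png')
def c(im,x0,y0,x1,y1,k,n):
    o=cv2.resize(im[y0:y1,x0:x1],None,fx=k,fy=k,interpolation=cv2.INTER_CUBIC)
    for x in range((x0+9)//10*10,x1,10): cv2.line(o,((x-x0)*k,0),((x-x0)*k,6 if x%50 else 14),(0,255,255),1)
    for y in range((y0+9)//10*10,y1,10): cv2.line(o,(0,(y-y0)*k),(6 if y%50 else 14,(y-y0)*k),(0,255,255),1)
    cv2.imwrite('pics/'+n,o)
c(t,265,120,400,210,5,'tc.png')
c(t,125,110,205,220,5,'tb.png')
c(s,130,165,260,265,6,'sc.png')
```

```text
(no output)
```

View pics/tc.png

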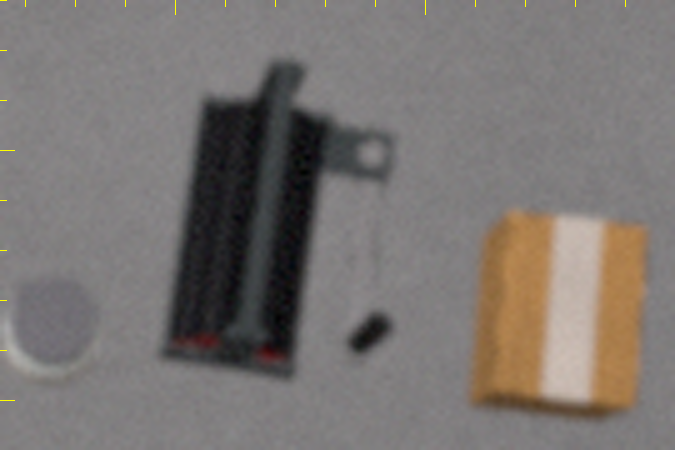

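View pics/tb.png

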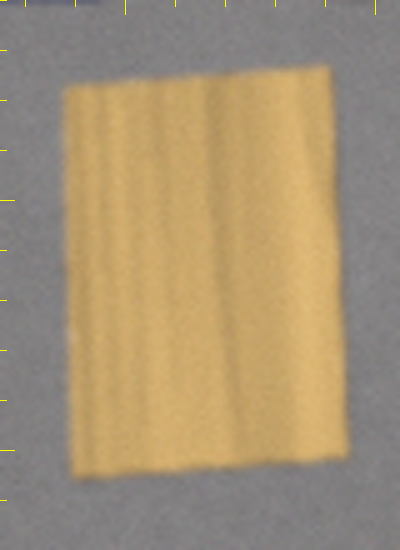

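View pics/sc.png

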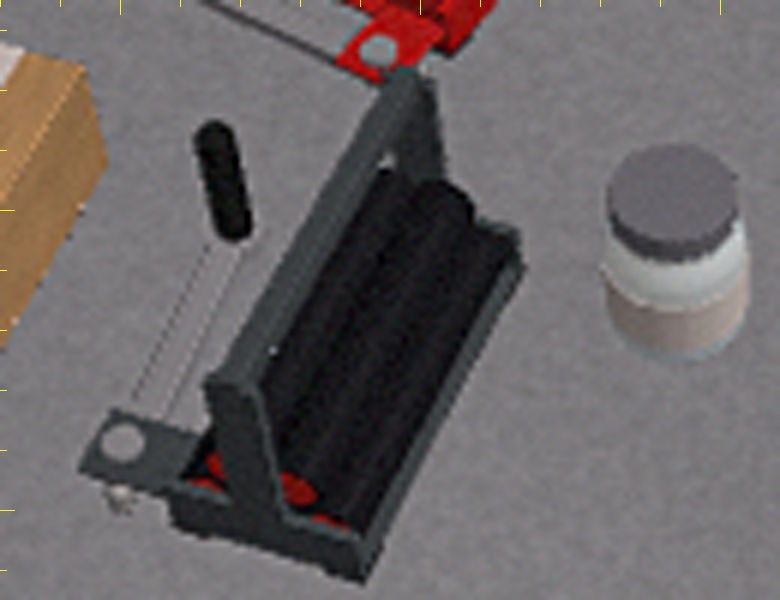

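```bash
cat > fit.py <<'E'
from h import *
from scipy.optimize import least_squares
T=optics.camera_info('top');S=optics.camera_info('scene')
pts=[(T,(322.6,133.2),(.09,0,.125)),(T,(339.8,150.6),(.07,-.075,.020)),(T,(323.6,195.2),(-.09,-.045,.008)),
(S,(150.5,238.7),(.07,-.075,.02)),(S,(168.8,229),(.09,0,.125)),(S,(197,176.5),(-.09,0,.125)),(S,(165.6,187),(-.06,-.075,.08)),(S,(191,262),(.09,.045,0.002))]
def w(p,X):
    c,s=np.cos(p[2]),np.sin(p[2]); return np.array([p[0]+c*X[0]-s*X[1],p[1]+s*X[0]+c*X[1],X[2]])
f=lambda p:np.concatenate([np.subtract(proj(i,w(p,X)),uv) for i,uv,X in pts])
r=least_squares(f,[.4,-.27,0],loss='soft_l1');print('cradle',r.x);print(f(r.x).reshape(-1,2).round(1))
print('hinge',ray(T,339.8,150.6,.02),ray(S,150.5,238.7,.02),'bar+',ray(T,322.6,133.2,.125),ray(S,168.8,229,.125),'bar-',ray(S,197,176.5,.125))
B=[(138,127.4),(191,123.2),(194.6,201.4),(139.6,205.2)]
C=[(.14,.095,.009),(.14,-.095,.009),(-.14,-.095,.009),(-.14,.095,.009)]
g=lambda p:np.concatenate([np.subtract(proj(T,w(p,X)),uv) for uv,X in zip(B,C)])
b=least_squares(g,[.4,.1,0]);print('board',b.x,g(b.x).round(1))
for uv in B: print(ray(T,*uv,.009).round(4))
print('jar cap',ray(T,275.2,184,.085),'carton top corners',[ray(T,265+a/5,120+d/5,.07).round(3) for a,d in [(503,208),(648,226),(636,408),(485,400)]])
E
python3 fit.py
```

```text
cradle [ 0.58242174 -0.28886421 -0.13541258]
[[-0.3 -1.5]
 [-0.9 -0.2]
 [ 0.2  0.2]
 [-0.3  0.6]
 [-1.1 -0.9]
 [-0.1 -1.7]
 [ 2.5  0.9]
 [-0.1 -0.7]]
hinge [ 0.64098933 -0.37569145  0.02      ] [ 0.6397652  -0.37257181  0.02      ] bar+ [ 0.66661089 -0.30177868  0.125     ] [ 0.67366066 -0.29761494  0.125     ] bar- [ 0.49892048 -0.27485318  0.125     ]
board [0.59183824 0.22307669 0.08945752] [-0.3 -0.3  0.3 -0.3  0.2  0.  -0.3  0.5]
[0.7218 0.3292 0.009 ]
[0.7388 0.1421 0.009 ]
[0.461  0.1168 0.009 ]
[0.4455 0.3042 0.009 ]
jar cap [ 0.51005616 -0.15516211  0.085     ] carton top corners [array([ 0.59 , -0.448,  0.07 ]), array([ 0.579, -0.541,  0.07 ]), array([ 0.46 , -0.529,  0.07 ]), array([ 0.464, -0.433,  0.07 ])]
```

```bash
cat >> h.py <<'E'
def Q(phi): return [0,np.cos(phi/2),np.sin(phi/2),0]
E
python3 - <<'E'
from h import *
for y,p,z in [(-.1354,(.582,-.289),.25),(-.1354,(.582,-.289),.098),(.0895,(.592,.223),.25),(.0895,(.592,.223),.107)]:
    for k in (0,np.pi,-np.pi): print(np.round(solver.solve_ik([*p,z],Q(y+k)),2) if solver.solve_ik([*p,z],Q(y+k)) is not None else None)
t0=telemetry.read_clock()
ctrl.move_to([.582,-.289,.23],Q(np.pi-.1354)); print(telemetry.read_q(),telemetry.read_eef_pos())
i=optics.camera_info('wrist');np.savez('w1.npz',**{k:np.array(v) for k,v in i.items()})
snap('wrist','w1.png'); print(telemetry.read_clock()-t0)
for n in [(.09,0,.125),(-.09,0,.125),(0,0,.125),(-.06,-.075,.08)]:
    c,s=np.cos(-.1354),np.sin(-.1354); print(n,np.round(proj(i,[.5824+c*n[0]-s*n[1],-.2889+s*n[0]+c*n[1],n[2]]),1))
E
```

```text
[-0.57  0.53  0.26  1.3   0.    2.7 ]
[-0.57  0.53  0.26  1.3   0.   -0.44]
[-0.57  0.53  0.26  1.3   0.   -0.44]
[-0.57  0.62  0.01  0.96  0.    2.7 ]
[-0.57  0.62  0.01  0.96  0.   -0.44]
[-0.57  0.62  0.01  0.96  0.   -0.44]
[ 0.24  0.49  0.2   1.28  0.   -2.99]
[0.24 0.49 0.2  1.28 0.   0.16]
[0.24 0.49 0.2  1.28 0.   0.16]
[ 0.24  0.58 -0.04  0.95  0.   -2.99]
[ 0.24  0.58 -0.04  0.95  0.    0.16]
[ 0.24  0.58 -0.04  0.95  0.    0.16]
[-5.72079041e-01  5.36499499e-01  2.21464501e-01  1.25566057e+00
  1.07004902e-04 -4.37654694e-01] [ 0.58232717 -0.28821704  0.23010575]
3.0083
(0.09, 0, 0.125) [250.7 274.3]
(-0.09, 0, 0.125) [251.1  93.5]
(0, 0, 0.125) [250.9 192.6]
(-0.06, -0.075, 0.08) [180.9 126.9]
```

View pics/w1.png

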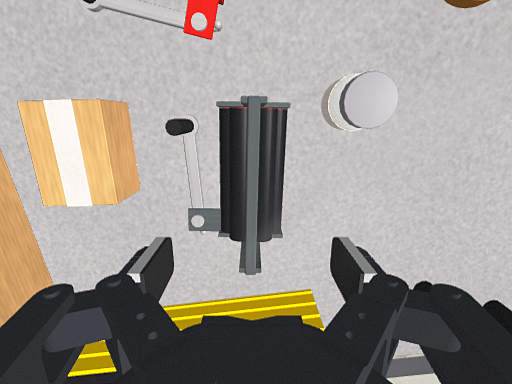

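The wrist view shows the bar from (255,97), its near end, to (250,272), its far end. The jar is on the right, and the peg top is at about (175,126).

```bash
python3 - <<'E'
import cv2
im=cv2.imread('pics/w1.png')[80:285,160:310]
im=cv2.resize(im,None,fx=2.9,fy=2.9,interpolation=cv2.INTER_CUBIC)
im=cv2.resize(cv2.imread('pics/w1.png')[85:285,160:310],None,fx=3,fy=3,interpolation=cv2.INTER_CUBIC)
cv2.imwrite('pics/w1c.png',im)
E
python3 - <<'E'
from h import *
i=np.load('w1.npz')
a=ray(i,255,97,.125);b=ray(i,249.8,272.5,.125);print(a,b,b-a,np.linalg.norm(b-a),(a+b)/2,np.arctan2(*(b-a)[1::-1]))
print('peg',ray(i,174,127,.08))
E
```

```text
[ 0.4965358 -0.2737017  0.125    ] [ 0.66924015 -0.30170814  0.125     ] [ 1.72704349e-01 -2.80064435e-02 -2.77555756e-17] 0.17496043231668945 [ 0.58288797 -0.28770492  0.125     ] -0.16076461905907918
peg [ 0.51192185 -0.36242985  0.08      ]
```

View pics/w1c.png

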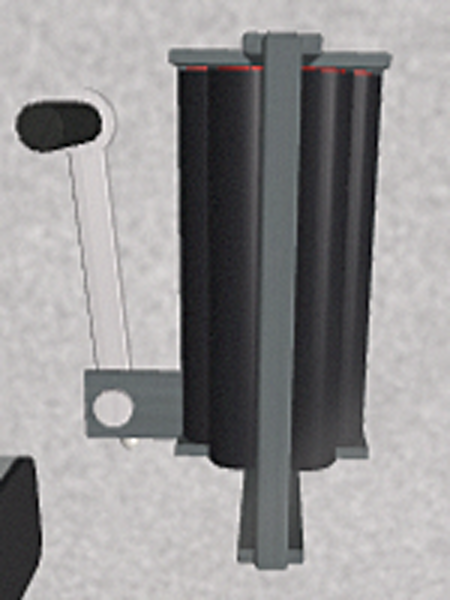

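Run:
```python
from h import *
t0=telemetry.read_clock()
q=Q(np.pi-.152)
ctrl.line_to([.5835,-.2875,.098],q,feed=.12); print(telemetry.read_eef_pos())
command_gripper(0.0); print('w',telemetry.read_grip_width(),telemetry.read_wrist_force(),telemetry.read_torque())
ctrl.line_to([.5835,-.2875,.118],q,feed=.05)
print(telemetry.read_wrist_force(),telemetry.read_torque(),telemetry.read_grip_width(),telemetry.read_eef_pos(),telemetry.read_clock()-t0)
i=optics.camera_info('wrist');np.savez('w2.npz',**{k:np.array(v) for k,v in i.items()})
snap('wrist','w2.png');snap('scene','s2.png',(120,120,320,270),3)
```

```text
[ 0.58398577 -0.28782738  0.09884952]
w 0.01096530980803267 [-1.21579532 -3.00819801 -0.41435662] [-0.6452352   0.16104458 -0.07052688]
[ 0.12195844 -0.5013928  -9.55959444] [ 0.04413597  0.0175512  -0.02683845] 0.010956885972493561 [ 0.58349299 -0.28736954  0.11801345] 2.4667
```

View pics/w2.png

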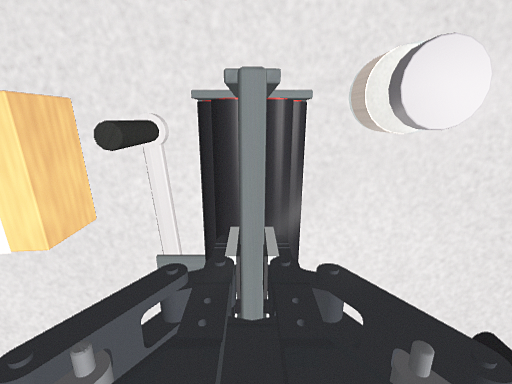

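View pics/s2.png

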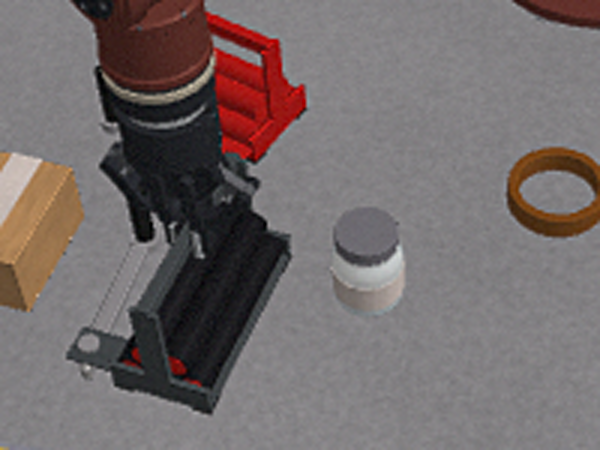

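Run:
```python
from h import *
i=np.load('w2.npz')
p=np.array([.58349,-.28737]);y=-.152
def loc(X): d=X[:2]-p; c,s=np.cos(y),np.sin(y); return [round(c*d[0]+s*d[1],4),round(-s*d[0]+c*d[1],4)]
print('bar near end top',loc(ray(i,252.5,67,.1447)),'peg top',loc(ray(i,108,136,.0997)),'endplate corners',loc(ray(i,191,93,.032+.0197)),loc(ray(i,313,93,.0517)))
t0=telemetry.read_clock()
ctrl.line_to([.5835,-.2875,.25],feed=.12)
ctrl.line_to([.592,.223,.25],Q(np.pi+.0895),feed=.15)
print(telemetry.read_clock()-t0,telemetry.read_eef_pos(),telemetry.read_wrist_force(),telemetry.read_torque(),telemetry.read_grip_width())
i=optics.camera_info('wrist');np.savez('w3.npz',**{k:np.array(v) for k,v in i.items()})
snap('wrist','w3.png');snap('scene','s3.png')
```

```text
bar near end top [np.float64(-0.0889), np.float64(0.0004)] peg top [np.float64(-0.0589), np.float64(-0.085)] endplate corners [np.float64(-0.0869), np.float64(-0.0447)] [np.float64(-0.0871), np.float64(0.0451)]
4.800000000000001 [0.59204286 0.22271361 0.25002683] [ 0.26830065 -0.65319629 -8.65138062] [ 0.04750538  0.05736068 -0.00602011] 0.011007810459365915
```

View pics/w3.png

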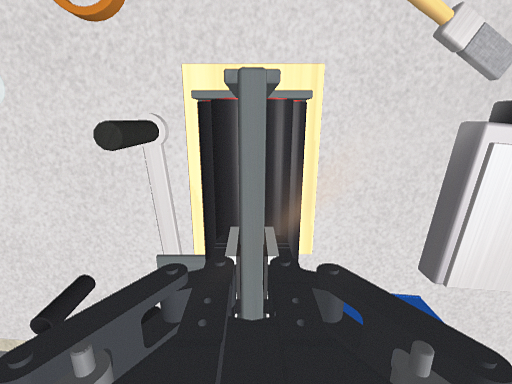

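View pics/s3.png

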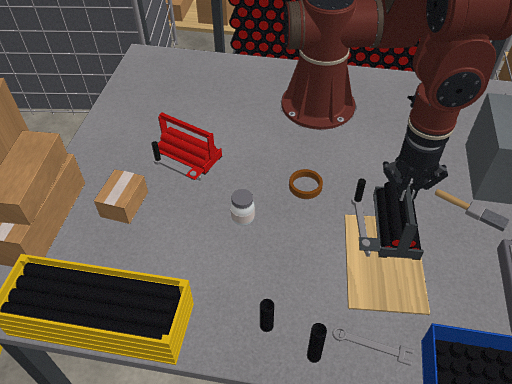

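Run:
```python
from h import *
i=np.load('w3.npz')
a=ray(i,182,64.5,.009);b=ray(i,325,64.5,.009);m=(a+b)/2
ang=np.arctan2(b[1]-a[1],b[0]-a[0])-np.pi/2
print(a,b,np.linalg.norm(b-a),ang,'centre',m+.14*np.array([np.cos(.0895),np.sin(.0895),0]))
```

```text
[0.46396809 0.11871617 0.009     ] [0.44697061 0.30627188 0.009     ] 0.18832434472827891 0.09037940020906565 centre [0.594909  0.2250073 0.009    ]
```

Run:
```python
from h import *
t0=telemetry.read_clock()
q=Q(np.pi+.09)
ctrl.line_to([.592,.2238,.125],q,feed=.1)
f=ctrl.line_to([.592,.2238,.100],q,feed=.012,until_force=3)
print(f,telemetry.read_eef_pos(),telemetry.read_wrist_force(),telemetry.read_torque(),telemetry.read_clock()-t0)
```

```text
True [0.5919635  0.2237314  0.10698973] [-0.51795308 -0.71297885  6.78405355] [-0.02571925  0.0151074   0.05467328] 2.7833000000000006
```

Run:
```python
from h import *
t0=telemetry.read_clock()
ctrl.line_to([.592,.2238,.1073],feed=.02)
command_gripper(0.085)
print(telemetry.read_wrist_force())
ctrl.line_to([.592,.2238,.24],feed=.15)
i=optics.camera_info('wrist');np.savez('w4.npz',**{k:np.array(v) for k,v in i.items()})
snap('wrist','w4.png');snap('top','t4.png',(110,100,260,220),4);print(telemetry.read_clock()-t0,telemetry.read_clock())
```

```text
[-0.30882112 -0.17995053  0.54225656]
2.1417 15.55
```

View pics/w4.png

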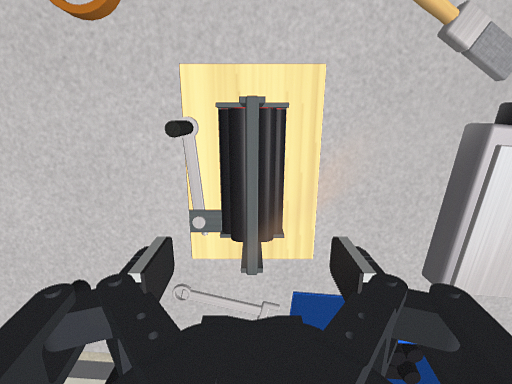

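View pics/t4.png

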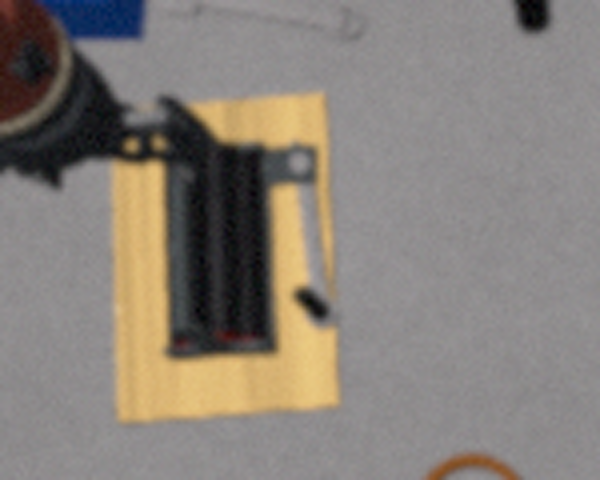

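The cradle sits centred on the board with its leg folded. The hinge circle is at (199,222) and the peg top at about (172,129). I'll enlarge that area.

```bash
python3 - <<'E'
import cv2
cv2.imwrite('pics/w4c.png',cv2.resize(cv2.imread('pics/w4.png')[90:285,150:300],None,fx=3,fy=3,interpolation=cv2.INTER_CUBIC))
E
cat > m.py <<'E'
from h import *
i=np.load('w4.npz')
print('bar-',ray(i,252.5,96.5,.134),'bar+',ray(i,252,274.5,.134),'hinge',ray(i,199,222.5,.029),'peg',ray(i,172.5,129,.089),'disc',ray(i,188,127.5,.026))
E
python3 m.py
```

```text
bar- [0.50375907 0.21625265 0.134     ] bar+ [0.6803688  0.23209509 0.134     ] hinge [0.67047241 0.15543164 0.029     ] peg [0.54071371 0.13363607 0.089     ] disc [0.54073969 0.13557866 0.026     ]
```

View pics/w4c.png

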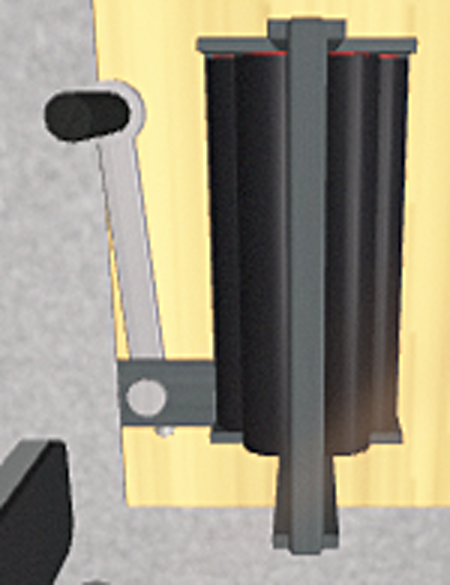

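```bash
cat > arc.py <<'E'
from h import *
H=np.array([.6703,.1555]);Y=.09
def pose(th,z=.055,r=.130):
    a=np.pi+Y+th; return [H[0]+r*np.cos(a),H[1]+r*np.sin(a),z],Q(a)
E
python3 - <<'E'
from arc import *
for th in np.linspace(.075,1.65,8):
    p,q=pose(th); s=solver.solve_ik(p,q); print(None if s is None else np.round(s,2))
t0=telemetry.read_clock()
p,q=pose(.075,.2); command_gripper(.034); ctrl.move_to(p,q)
i=optics.camera_info('wrist');np.savez('w5.npz',**{k:np.array(v) for k,v in i.items()})
snap('wrist','w5.png'); print(telemetry.read_clock()-t0,np.round(proj(i,[.5407,.134,.089]),1),telemetry.read_grip_width(),telemetry.read_eef_pos())
E
```

```text
[ 0.11  0.51 -0.32  0.74  0.   -0.05]
[ 0.06  0.51 -0.31  0.74  0.   -0.33]
[ 0.01  0.53 -0.29  0.76  0.   -0.6 ]
[-0.02  0.56 -0.24  0.78  0.   -0.86]
[-0.05  0.59 -0.17  0.81  0.   -1.12]
[-0.07  0.63 -0.09  0.85  0.   -1.36]
[-0.07  0.68  0.01  0.89  0.   -1.59]
[-0.07  0.73  0.11  0.94  0.   -1.81]
1.116699999999998 [252.2 189.5] 0.03420129793839816 [0.54276446 0.13433581 0.20060978]
```

View pics/w5.png

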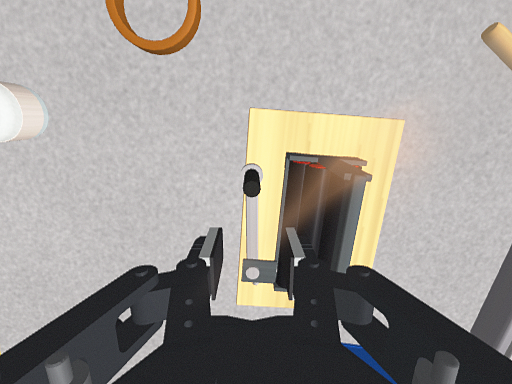

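The peg top at (252,188) matches the prediction of (252,189.5). Next I'll go down, close the jaws loosely round the peg and swing.

Run:
```python
from arc import *
t0=telemetry.read_clock()
p,q=pose(.075,.055); print(ctrl.line_to(p,q,feed=.1,until_force=6), telemetry.read_eef_pos())
command_gripper(.022); print(telemetry.read_grip_width(),np.round(telemetry.read_wrist_force(),2))
for th in np.arange(.2,.91,.1):
    ctrl.line_to(*pose(th),feed=.06); 
    print(round(th,2),np.round(telemetry.read_wrist_force(),2))
i=optics.camera_info('wrist');np.savez('w6.npz',**{k:np.array(v) for k,v in i.items()})
snap('wrist','w6.png'); print(telemetry.read_clock()-t0,telemetry.read_clock())
```

```text
False [0.5424796  0.13418363 0.05552513]
0.021769184194268633 [ 0.73  0.31 -1.02]
0.2 [0.45 0.35 0.33]
0.3 [ 0.41  0.61 -0.58]
0.4 [-0.21  1.57  0.41]
0.5 [ 0.36 -0.61 -0.32]
0.6 [-0.73 -0.26 -0.91]
0.7 [-0.32  0.41  0.29]
0.8 [-0.6  -0.3  -0.33]
0.9 [-0.12  0.26 -0.33]
4.9083000000000006 21.575
```

View pics/w6.png

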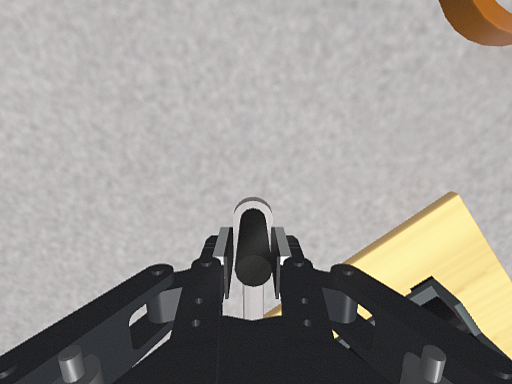

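Run:
```python
from arc import *
for th in [1.0,1.1,1.2,1.3,1.4,1.5,1.58,1.61]:
    s=ctrl.line_to(*pose(th),feed=.05,until_force=5)
    print(th,s,np.round(telemetry.read_wrist_force(),2),telemetry.read_grip_width())
    if s: break
i=optics.camera_info('wrist');np.savez('w7.npz',**{k:np.array(v) for k,v in i.items()})
snap('wrist','w7.png');snap('scene','s7.png',(290,150,450,290),4); print(telemetry.read_eef_pos(),telemetry.read_clock())
```

```text
1.0 False [-0.04  0.14  0.28] 0.022097949735595184
1.1 False [-1.1  -0.7   0.28] 0.022184694517200197
1.2 False [ 0.12  0.96 -0.63] 0.02205962917016702
1.3 False [-0.43  0.23 -0.06] 0.022159450066004793
1.4 False [ 0.07  0.55 -0.28] 0.022031436981647213
1.5 False [-0.02 -0.01  0.2 ] 0.022182734810358325
1.58 False [-0.16 -0.33  0.95] 0.022194774870678426
1.61 False [-0.41  0.16 -0.86] 0.02173695458473119
[0.68659414 0.02665079 0.05488768] 24.7333
```

View pics/w7.png

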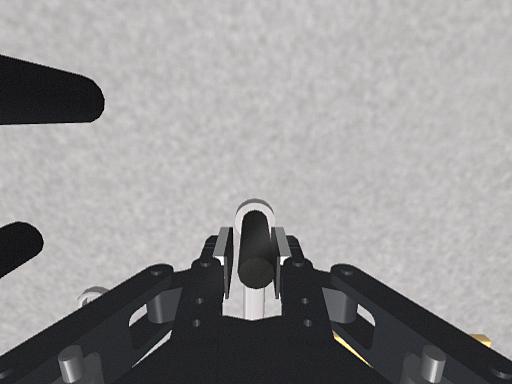

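View pics/s7.png

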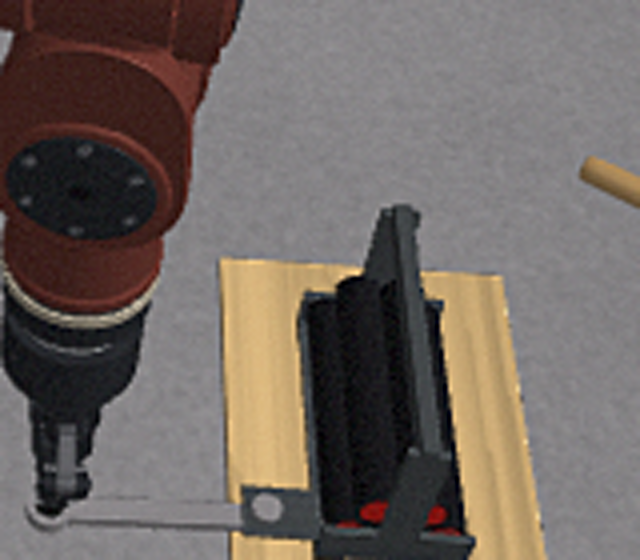

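Run:
```python
from arc import *
command_gripper(.045); p,q=pose(1.6,.2); ctrl.line_to(p,q,feed=.12)
# look from over the cradle side
ctrl.move_to([.60,.13,.30],Q(np.pi+.09))
i=optics.camera_info('wrist');np.savez('w8.npz',**{k:np.array(v) for k,v in i.items()})
snap('wrist','w8.png');snap('scene','s8.png'); print(telemetry.read_clock())
```

```text
28.0917
```

View pics/w8.png

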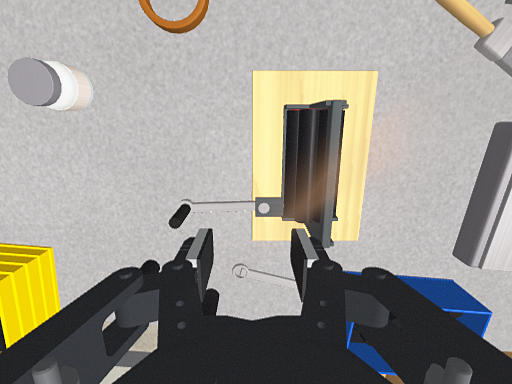

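View pics/s8.png

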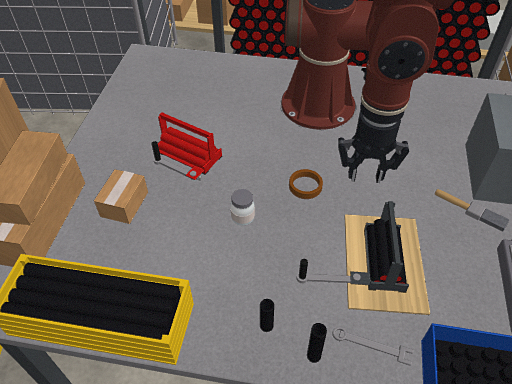

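The leg is out square, with its hinge at (264,208), disc at (187,204) and bar ends at (343,101) and (325,245). The jar and carton look unmoved. I'll measure the final state.

```bash
python3 - <<'E'
import cv2
cv2.imwrite('pics/w8c.png',cv2.resize(cv2.imread('pics/w8.png')[60:255,160:385],None,fx=3,fy=3,interpolation=cv2.INTER_CUBIC))
E
python3 - <<'E'
from h import *
i=np.load('w8.npz')
h=ray(i,264,208,.029);d=ray(i,186.5,204.5,.025);pt=ray(i,177,219,.089);bp=ray(i,325.5,245.5,.134);bm=ray(i,343,101.5,.134)
Y=np.arctan2(*(bp-bm)[1::-1])
print('hinge',h,'disc',d,'bar mid',(bp+bm)/2,'yaw',Y,'len',np.linalg.norm(bp-bm))
for x in (d,pt): v=(x-h)[:2]; print('theta',(np.arctan2(v[1],v[0])-np.pi-.09)%(2*np.pi),np.hypot(*v))
B=[ray(i,*u,.009)[:2].round(4) for u in [(252.5,70.5),(378,71),(359,240.5),(253,240)]];print(B,np.mean(B,0))
E
```

```text
hinge [0.67057006 0.15648435 0.029     ] disc [0.67770745 0.02877453 0.025     ] bar mid [0.59124094 0.22647098 0.134     ] yaw 0.05819491435905866 len 0.17384080859185178
theta 1.536625847387561 0.12790911490993012
theta 1.5406923681588536 0.12625367634829843
[array([0.4629, 0.1182]), array([0.4463, 0.3051]), array([0.7225, 0.3331]), array([0.7391, 0.1449])] [0.5927   0.225325]
```

View pics/w8c.png

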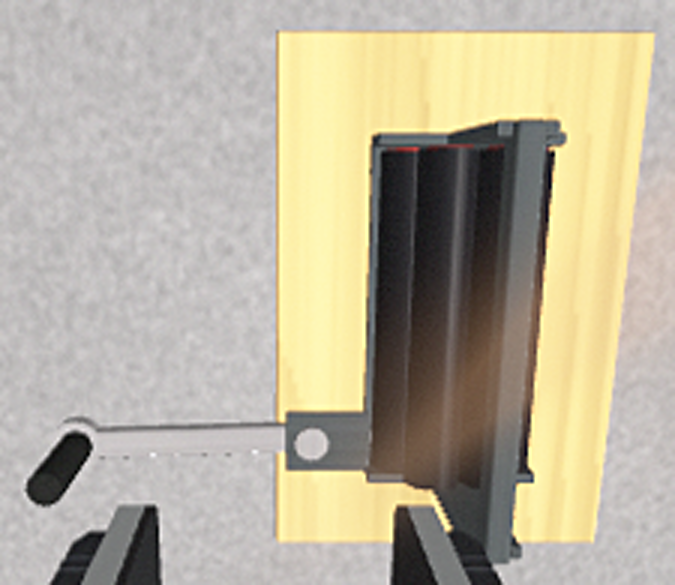

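Run:
```python
from h import *
i=np.load('w8.npz')
P=lambda x,y,z:ray(i,160+x/3,60+y/3,z)
def ang(a,b): v=(b-a)[:2]; return np.arctan2(v[1],v[0])
leg=[ang(P(284,423,.024),P(105,430,.024)),ang(P(284,452,.024),P(105,457,.024))]
bar=[ang(P(516,121,.134),P(487,561,.134)),ang(P(558,121,.134),P(515,557,.134)),ang(P(537,121,.134),P(500,561,.134))]
pl=[ang(P(373,135,.041),P(366,478,.041))]
print('leg dir',leg,'bar',bar,'plates',pl,'lug edge',ang(P(287,411,.029),P(366,411,.029))-np.pi/2, ang(P(287,470,.029),P(366,470,.029)))
print(P(536,121,.134),P(500,561,.134))
ctrl.move_to([.45,.0,.33],Q(np.pi))
snap('top','t9.png',(120,100,290,220),4); 
im=optics.camera('scene'); cv2.imwrite('pics/s9.png',im[...,::-1]);cv2.imwrite('pics/s9c.png',cv2.resize(im[195:320,285:435],None,fx=5,fy=4.8,interpolation=cv2.INTER_CUBIC)[...,::-1])
print(telemetry.read_clock())
```

```text
leg dir [np.float64(-1.4370896004822067), np.float64(-1.448418849939201)] bar [np.float64(0.10550919720358487), np.float64(0.08535149563201481), np.float64(0.09350087468423457)] plates [np.float64(0.10456798919526654)] lug edge 0.09271549915370736 1.6636331674790485
[0.50371144 0.21646997 0.134     ] [0.67996138 0.23336397 0.134     ]
29.0083
```

View pics/t9.png

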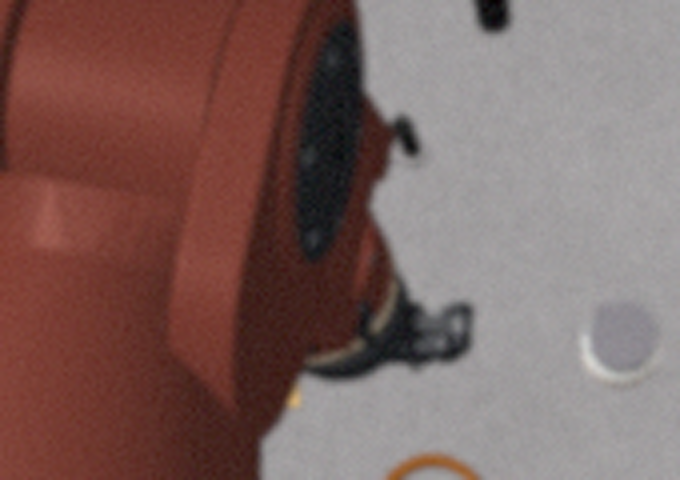

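View pics/s9c.png

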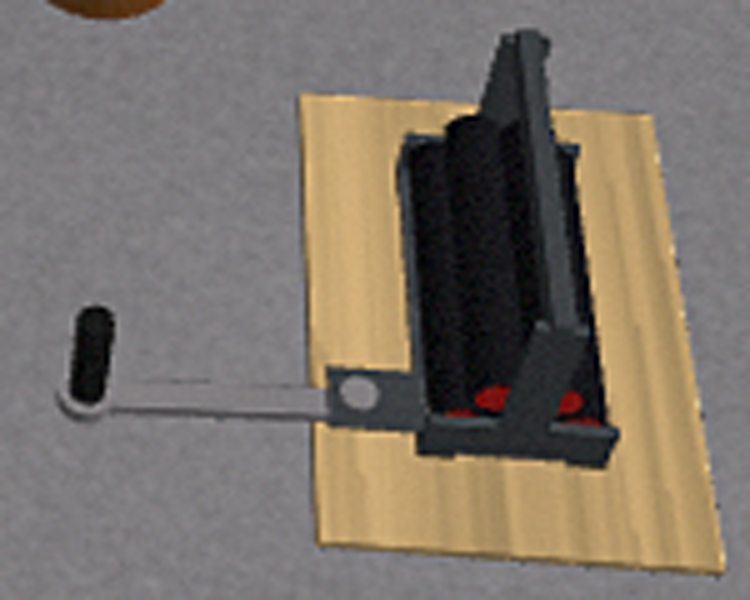

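Run:
```python
from h import *
a=cv2.imread('pics/scene0.png').astype(int);b=cv2.imread('pics/s9.png').astype(int)
d=np.abs(a-b).max(2); print('jar diff',d[185:225,228:258].mean(),'carton diff',d[168:222,93:150].mean(),'bg',d[270:300,200:250].mean())
print(telemetry.read_wrist_force(),telemetry.read_clock()); job.sign_off()
```

```text
jar diff 3.904166666666667 carton diff 3.9879792072774527 bg 3.88
[ 0.45161392 -0.39364563 -0.38041974] 29.0083
the job is handed in; nothing more can be done
```

The cradle is on the plywood board, upright and lengthwise, with its leg swung out to the end stop. I handed the job in at 29 s of the 61 s allowed.

I carried it by the carry bar, set it down with a slow, force-stopped descent and let go. Then I closed the jaws loosely round the peg, so the swing would not drag the cradle, and swung the leg out.

**Last checks:**
- **Placing:** the cradle is within about 3 mm of the board's middle. Its yaw is 0.093 rad against the board's 0.09, and the swing did not shift it.
- **Leg:** it stayed out after release, at 1.606 rad measured from the leg bar's edges (end stop 1.6). A rougher measure from the hinge and peg positions gave about 1.54 rad. I trust the edges more, and both are well past the catch at 1.35 rad. I did not push against the stop to confirm the click, because that could have turned the cradle.
- **Leg before the swing:** folded, it measured about 0.075 rad rather than exactly 0, the same before the lift as after placing.
- **Jar and carton:** the before and after pictures match to within image noise at both, so neither moved.

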